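# Pack the beauty travel tray

### The arm

A 6-joint arm with a two-finger parallel gripper is mounted at the origin on the work surface. World frame = base frame: x ahead of the robot, y to its left, z up, the work surface at z = 0. Lengths are in m, angles in degrees, forces in N, time in s.
With the tool pointing down it reaches from about 0.3 to 0.75 m from the base axis. Payload 8.5 kg.
Tool frame: the origin (TCP) lies between the finger pads; the fingertips stand env.finger_overhang ahead of it and the grasp point (between the pads) lies 2 mm behind it (env.finger_overhang is the distance from the TCP to the fingertips, in m); z points along the fingers, y is the line along which they close (so a half turn about z gives the same grasp; the last joint's range is limited). The gripper opens to 85 mm and grips with 20 to 120 N. Pads are 22 mm wide; open, the fingers measure 114 mm over their backs; the gripper's body (76 mm by 85 mm) begins 54 mm behind the grasp point. The pads swing forward as they close: fully open they stand 13 mm farther back than shut.
Start: joints at [62.836, 21.807, 74.336, -0, 83.858, -12.336], TCP at [0.141, 0.532, 0.248] pointing down, gripper open.
Joint ranges: [-178.18, 178.18], [-50.72, 133.34], [12.68, 142.11], [-81.47, 261.47], [9.98, 163.14], [-165.26, 165.26]. Speed limits (degrees/s): [136.94, 136.94, 180, 180, 180, 180].

### API

Orientations are given as a 3x3 rotation matrix whose columns are the frame's x, y, z axes.
In Python, from rig import env gives the robot as it stands. The module is installed in compiled form; this text tells all that it offers.
- The arm moves only by the tool jog_arm, never from a script. Its arguments are lists of equal length, an entry for each row: "hand": the finger opening in m, from 0 to 0.0854; "travel": the shift along the world's x, y, z in m, a list of three; "yaw": the turn about the world's z in rad. A call has exactly 5 rows; each row shifts and turns the commanded pose from where the row before left it; what a row does not reach is not made up. A row lasts 1/8 s, in which the tool goes at most 62.5 mm and 10.7 degrees, less where a joint would pass 70% of its speed; a pose out of reach is approached as far as the arm can. A call is refused whole if a number of a shift passes 0.0625 or a number of a turn 0.188, either way. A call with a gripper value outside its range is refused whole. The fingers move at their own pace and stop on an object; "grip_force" is the grip in N (left out, the last holds). Time passes only in rows, so rows that do not move let the fingers close, or fill a call up. It gives the time, the measured TCP pose, the force, the opening and the grip force at its end, in the units of the state.
- env.observe(): the state, without advancing time (a new reading comes with each control period).
- env.get_image(name): name is "scene" or "side" or "wrist"; returns the picture (400x640x3 uint8, red, green, blue); there is no depth.
- env.calibration(name): a dict with "fx", "fy", "cx", "cy" (pixels), "position" and "rotation" of the camera in the world; the wrist camera has in their place "hand_eye" (4x4, takes a point from camera to tool coordinates, whose origin is the TCP and whose axes are the flange's). Camera axes: x right, y down, z forward; pixel columns grow to the right and rows downward; lengths in m; the calibration is good to about 2 mm. The wrist camera is an equidistant fisheye: a pixel r from the principal point sees the ray r / f radians off the axis. A picture is of the moment at which its call begins: read the wrist's pose just before it. calibration takes no time and is no camera call.
- env.close_job(): hands the job in; it is judged then, once.
The state is a dict: "time_s": time; "q": joint angles; "qvel": joint speeds; "joint_efforts": joint torques, N m; "position": TCP position; "tool_rot": TCP orientation; "ft_force": force on the tool from outside, world axes, zero at the start; "wrist_torque": the same for the moment, N m; "grip_width": finger opening in m; "gripper_force": force on a finger pad.
Only numpy, scipy, OpenCV 4.12 (cv2) and the standard library are available. Lean on these libraries where they do the work, as an engineer would, in place of code of your own. Each camera call takes 0.05 s, during which the arm holds its last target. There are 200 camera calls.

### The job

Pack the wooden travel tray on the vanity: put the round compact in the round well, the cuticle pusher in the straight narrow slot, and the face roller in the T-shaped recess with its head in the wide end, each lying flat on the bottom of its recess. Set them down rather than dropping them, and let go. Leave the square compact, the tweezers, the razor and the hairbrush where they lie.

Things in the scene. Friction and masses are not known exactly. Their poses are not given: they have to be found in the camera images.
- round_compact: Pink plastic powder compact, closed, ROUND: 58 mm diameter, 22 mm high, lying flat, 50 g. Origin: centre of its underside, z up. To be packed in the round well.
- cuticle_pusher: Stainless cuticle pusher: one straight slim bar 130 mm long along its x, lying flat; the handle, the middle 84 mm, is 9 mm wide (y) and 9 mm high, the ends are thinner. 25 g. Origin: middle of its length, at the underside, also the centre of mass; z up. Goes in the straight slot, either way round.
- face_roller: Grey silicone T-shaped face roller lying flat, 135 mm long (x), 70 g. Head at +x: cylinder 22 mm diameter, 46 mm long along y, centred at x +54 mm, in a thin fork 58 mm wide reaching back to x +28. Handle: 16 mm round bar, x -58 to +25, axis 11 mm above the underside, end knob 22 mm diameter, to x -70. Origin: under the handle at underside level, near the centre of mass; z up.
- well_insert: White plastic insert 168 (x) x 90 (y) x 10 mm high, fixed in the tray. Origin: centre of its underside, 4 mm above the counter, z up. Recess: a round well, 76 mm in diameter, 7 mm deep (flat dark floor 3 mm above the origin), centred on the origin. The three inserts lie side by side, 92.5 mm apart, in random order, same yaw, in a shallow wooden tray 182 x 290 mm with a rim 1 mm above their tops.
- slot_insert: White plastic insert 168 (x) x 90 (y) x 10 mm high, fixed in the tray. Origin: centre of its underside, 4 mm above the counter, z up. Recess: a straight slot 150 mm long (x), 28 mm wide (y), 7 mm deep (flat dark floor 3 mm above the origin), centred on the origin.
- tee_insert: White plastic insert 168 (x) x 90 (y) x 10 mm high, fixed in the tray. Origin: centre of its underside, 4 mm above the counter, z up. Recess: a T, 7 mm deep (flat dark floor 3 mm above the origin): wide end 70 mm wide (y) from x +15 to +75 mm for the roller head, stem 40 mm wide from x -80 to +15 mm for the handle. The roller fits with its origin over this origin and its x along this x, not end for end.
- square_compact: Look-alike, leave alone: pink plastic compact, SQUARE, 58 x 58 mm, 22 mm high. Origin: centre of its underside.
- tweezers: Look-alike, leave alone: stainless tweezers, two thin arms in a narrow V, 120 mm long (x), about 22 mm wide at the open end, 8 mm high. Origin: middle of its length at the underside.
- hairbrush: Bystander, leave alone: wooden hairbrush lying bristles up, 225 mm long along x (from -111 to +115 mm), head at +x 60 mm wide, 29 mm high with its bristles; handle 20 mm wide. Origin: underside, on the handle near the head.
- razor: Look-alike of the roller, leave alone: grey flat razor, T-shaped, 116 mm long along x (from -62 to +54 mm), 10 mm high, with a thin straight blade head 42 x 16 mm at +x instead of a roller. It lies crosswise between the tray and the robot. Origin: underside, middle of its length.
Things that resemble listed ones, but are neither listed nor needed, are in the scene too. Leave any orange, pink or purple look-alike of the face_roller alone.

How it is judged (in metres and radians):
At the end, for the whole second after the job is handed in: Round compact in the well, pusher in the slot, roller in the T: each at most 2.5 mm above the recess floor, within 16 mm of the insert origin seen from above, tilt under 0.06 rad, pusher and roller aligned within 0.2 rad, at rest; the other four within 20 mm of their starts (z of round_compact in the frame of well_insert below 0.0055 m and horizontal distance between round_compact and well_insert below 0.016 m and angle between each of round_compact, cuticle_pusher, face_roller's own z axis and vertical below 0.06 rad and linear speed of each of round_compact, cuticle_pusher, face_roller below 0.02 m/s and z of cuticle_pusher in the frame of slot_insert below 0.0055 m and horizontal distance between cuticle_pusher and slot_insert below 0.016 m and angle between the x axis of cuticle_pusher and the x axis of slot_insert, either way round below 0.2 rad and z of face_roller in the frame of tee_insert below 0.0055 m and horizontal distance between face_roller and tee_insert below 0.016 m and angle between the x axis of face_roller and the x axis of tee_insert, either way round below 0.2 rad and distance of each of square_compact, tweezers, hairbrush, razor from where it was at the start of the episode below 0.02 m); the robot touches nothing.
It fails at once if the square compact, tweezers, hairbrush or razor is moved more than 20 mm (distance of any of square_compact, tweezers, hairbrush, razor from where it was at the start of the episode above 0.02 m).
It fails at once if the round compact is dropped (falls freely, faster than 0.7 m/s, about 25 mm of fall) (linear speed of round_compact above 0.7 m/s and contact force between round_compact and anything else below 0.02 N).
It fails at once if the cuticle pusher is dropped (falls freely, faster than 0.7 m/s, about 25 mm of fall) (linear speed of cuticle_pusher above 0.7 m/s and contact force between cuticle_pusher and anything else below 0.02 N).
It fails at once if the face roller is dropped (falls freely, faster than 0.7 m/s, about 25 mm of fall) (linear speed of face_roller above 0.7 m/s and contact force between face_roller and anything else below 0.02 N).
It also fails if it takes over 88 s, if anything falls off the work surface, if the arm or the gripper's body presses on something with over 40 N, if the wrist force passes 120 N, or if a joint passes its speed limit or range.

## Working session

There is one attempt and no reset: what is moved stays moved. The work goes in short steps, Python scripts to look and compute and a tool call to move; the robot and the scene stay as the last step left them, time stands still between calls to the robot, and variables do not carry over. Pictures are saved under pics/ and viewed, at most 14 in all, crops included, and the job is handed in when it is done.

Besides the shell and the picture viewer there is one more tool, called after "Request:" as name(argument=value, ...) on one line, values as JSON. jog_arm: Moves the arm, as the interface text tells. Its arguments: {"type":"object","properties":{"hand":{"type":"array"},"travel":{"type":"array"},"yaw":{"type":"array"},"grip_force":{"type":"number"}},"required":["hand","travel","yaw"]}

```bash
mkdir -p pics; python3 - <<'E'
from rig import env
import cv2,numpy as np
for n in("scene","side","wrist"):
    im=env.get_image(n); cv2.imwrite(f"pics/{n}0.png",im[:,:,::-1])
    print(n,{k:np.round(v,4).tolist() for k,v in env.calibration(n).items()})
s=env.observe();print(s["time_s"],s["position"],np.round(s["tool_rot"],3),s["grip_width"],env.finger_overhang)
E
```

```text
scene {'fx': 367.493, 'fy': 367.493, 'cx': 322.8862, 'cy': 199.1445, 'position': [0.8282, -0.5266, 0.7713], 'rotation': [[0.8769, 0.3586, -0.3199], [0.4805, -0.644, 0.5953], [0.0075, -0.6758, -0.7371]]}
side {'fx': 460.6022, 'fy': 460.6022, 'cx': 326.3357, 'cy': 195.6229, 'position': [-0.0691, 1.05, 0.8413], 'rotation': [[-0.8642, -0.293, 0.4091], [-0.5031, 0.4898, -0.712], [0.0083, -0.8212, -0.5706]]}
wrist {'fx': 309.7069, 'fy': 309.7069, 'cx': 319.3672, 'cy': 200.8706, 'hand_eye': [[-0.0011, -0.9507, -0.3102, 0.0791], [1.0, -0.0012, 0.0004, -0.001], [-0.0008, -0.3102, 0.9507, -0.1262], [0.0, 0.0, 0.0, 1.0]]}
0.15 [0.1406517  0.53150425 0.24786011] [[-0.967  0.256 -0.   ]
 [ 0.256  0.967 -0.001]
 [ 0.    -0.001 -1.   ]] 0.0856278391951728 0.017
```

View pics/scene0.png

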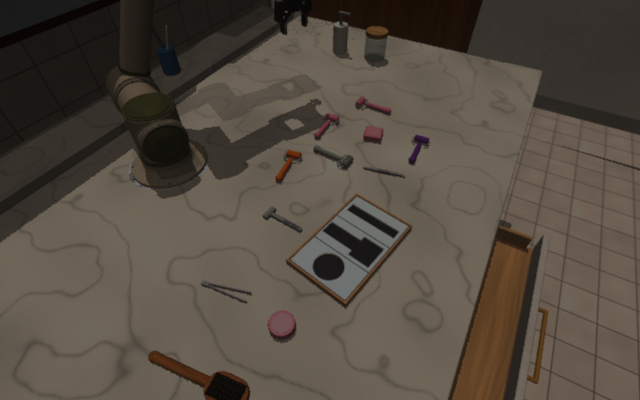

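View pics/side0.png

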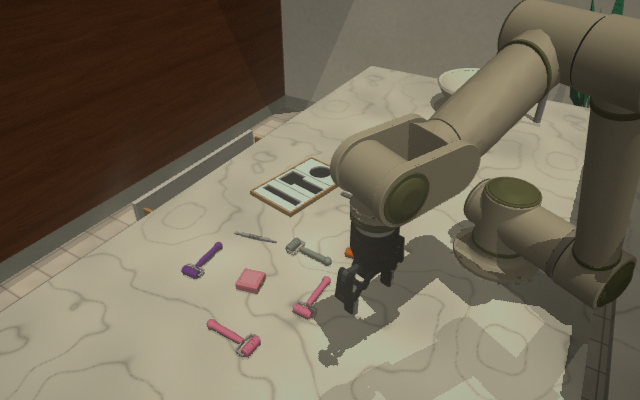

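The scene picture shows the round pink compact at (282,324) and the square one at (373,133), so the round outline is the one to pack. The thin straight bar at (383,172) is the pusher; the V at (227,291) is the tweezers. The grey T with a round head at (333,157) is the face roller. The grey T with a flat blade at (282,219), between the tray and the robot, is the razor. The orange, pink and purple rollers are decoys. The tray is centred near (350,248), with the slot at the top, the T in the middle (head to the lower right) and the well at the bottom. I'll confirm this in an enlarged crop and measure.

```bash
cat > h.py <<'E'
from rig import env
import cv2,numpy as np
def cast(n,uv,z,s=None):
    c=env.calibration(n); uv=np.atleast_2d(np.array(uv,float))
    a=(uv-[c["cx"],c["cy"]])/[c["fx"],c["fy"]]
    if n=="wrist":
        H=np.array(c["hand_eye"]);r=np.linalg.norm(a,axis=1,keepdims=True)
        d=np.c_[a/np.maximum(r,1e-9)*np.sin(r),np.cos(r)]
        R=np.array(s["tool_rot"]);p=R@H[:3,3]+s["position"];R=R@H[:3,:3]
    else:
        d=np.c_[a,np.ones(len(a))];R=np.array(c["rotation"]);p=np.array(c["position"])
    d=d@R.T
    return (p+d*((z-p[2])/d[:,2])[:,None])[:,:2]
def pca(P):
    "centre, long-axis angle deg, length, width (min-area rect)"
    (c,(w,h),_)=r=cv2.minAreaRect(P.astype(np.float32)*1000)
    b=cv2.boxPoints(r);e=b[1]-b[0];f=b[2]-b[1]
    e=e if np.hypot(*e)>np.hypot(*f) else f
    return np.round(np.array(c)/1000,4),round(np.degrees(np.arctan2(e[1],e[0]))%180,1),round(max(w,h)),round(min(w,h))
E
python3 - <<'E'
from h import *
im=cv2.imread("pics/scene0.png")
crop=im[120:360,240:430]; cv2.imwrite("pics/c1.png",cv2.resize(crop,None,fx=2.5,fy=2.5,interpolation=cv2.INTER_CUBIC))
for k,uv,z in [("round",(282,322),.022),("square",(373,132),.022),("pusher",(383,172),.005),("rollhead",(345,160),.011),("rollknob",(317,151),.011),("razor",(282,219),.005),("razorhead",(268,213),.005),("tweez",(227,291),.004),
 ("well",(329,266),.007),("slot",(374,219),.007),("tee",(355,243),.007),("teewide",(369,252),.007),("brush",(200,378),.01)]:
    print(k,np.round(cast("scene",uv,z),3)[0])
hsv=cv2.cvtColor(im,cv2.COLOR_BGR2HSV)
dark=(hsv[:,:,2]<75).astype(np.uint8); dark[:190]=0;dark[310:]=0;dark[:,:285]=0;dark[:,415:]=0
cs,_=cv2.findContours(dark,cv2.RETR_EXTERNAL,cv2.CHAIN_APPROX_NONE)
for c in cs:
    if cv2.contourArea(c)>60: print("dark",cv2.contourArea(c),c.reshape(-1,2).mean(0),pca(cast("scene",c.reshape(-1,2),.0085)))
E
```

```text
round [ 0.597 -0.273]
square [0.503 0.426]
pusher [0.601 0.279]
rollhead [0.479 0.266]
rollknob [0.382 0.261]
razor [ 0.434 -0.025]
razorhead [ 0.389 -0.026]
tweez [ 0.44  -0.266]
well [ 0.615 -0.095]
slot [0.652 0.094]
tee [ 0.641 -0.002]
teewide [ 0.683 -0.01 ]
brush [ 0.516 -0.44 ]
dark 622.5 [328.17283951 266.35802469] (array([ 0.6131, -0.0969]), np.float32(116.6), 75, 73)
dark 407.0 [351.27659574 273.46808511] (array([ 0.6901, -0.0621]), np.float32(47.1), 342, 162)
dark 964.5 [352.98449612 243.06976744] (array([ 0.6288, -0.0043]), np.float32(169.4), 155, 70)
dark 82.0 [292.6   225.725] (array([ 0.472 , -0.0329]), np.float32(174.2), 59, 17)
dark 399.0 [372.50980392 220.46078431] (array([0.6485, 0.0868]), np.float32(169.3), 150, 28)
```

View pics/c1.png

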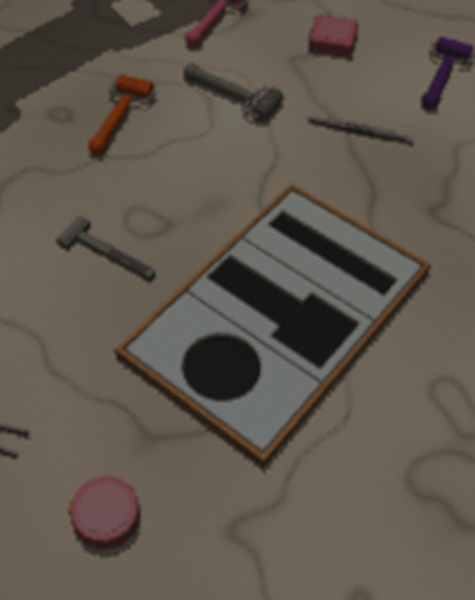

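The crop confirms it: round compact at bottom left, blade razor at (282,219), real roller with its caged grey head at (345,160), straight pusher bar at (383,172). The recess sizes from the ray casts are 75x73, 155x70 and 150x28 mm, which matches the description. Moving toward the roller.

Request:
jog_arm(hand=[0.06,0.06,0.06,0.06,0.06], travel=[[0.045,-0.038,0],[0.045,-0.038,0],[0.045,-0.038,0],[0.045,-0.038,0],[0.045,-0.038,0]], yaw=[0.04,0.04,0.04,0.04,0.04], grip_force=40)

```text
time_s: 0.78
position: [0.3669, 0.3402, 0.2482]
tool_rot: [[-0.998, 0.057, -0.0], [0.057, 0.998, -0.0], [0.0, -0.0, -1.0]]
ft_force: [0.5, 0.3, 0.1]
grip_width: 0.06
gripper_force: 0.0
```

```bash
cat >> h.py <<'E'
def snap(tag):
    s=env.observe();im=env.get_image("wrist");cv2.imwrite(f"pics/{tag}.png",im[:,:,::-1])
    R=np.array(s["tool_rot"])
    print("t",s["time_s"],"tcp",np.round(s["position"],4),"ydeg",round(np.degrees(np.arctan2(R[1,1],R[0,1])),1),"w",round(s["grip_width"],4),"F",np.round(s["ft_force"],1))
    return s,im
E
python3 - <<'E'
from h import *
import pickle
s,im=snap("w1"); pickle.dump(s,open("w1.pkl","wb"))
E
```

```text
t 0.775 tcp [0.3669 0.3402 0.2482] ydeg 86.7 w 0.06 F [0.5 0.3 0.1]
```

View pics/w1.png

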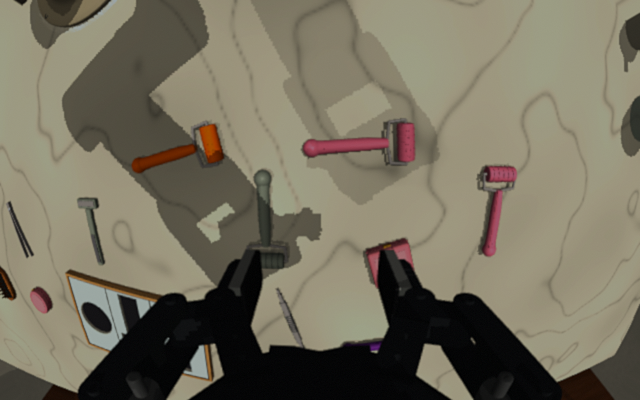

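The wrist view shows the grey roller with its knob at (263,177) and head at (268,254), the pusher from (280,289) to (300,346), and the square compact at (388,260).

```bash
python3 - <<'E'
from h import *
import pickle
s=pickle.load(open("w1.pkl","rb"))
def ax(a,b): return np.round([a,b],4).tolist(),"len",round(np.hypot(*(b-a)),4),"yaw",round(np.degrees(np.arctan2(*(b-a)[::-1])),1)
r=cast("wrist",[(263,177),(268,256),(264,232)],.011,s);print("roller w",ax(r[0],r[1]),r[2])
p=cast("wrist",[(280,289),(300,346)],.005,s);print("pusher w",ax(*p))
r=cast("scene",[(317.5,149.5),(345.5,160.5)],.011);print("roller s",ax(*r))
p=cast("scene",[(363.5,167.5),(404.5,176.5)],.005);print("pusher s",ax(*p))
c=cast("side",[(327,261),(293,245)],.011);print("roller side",ax(*c))
c=cast("side",[(235,234),(277,241)],.005);print("pusher side",ax(*c))
im=cv2.imread("pics/scene0.png");hsv=cv2.cvtColor(im,cv2.COLOR_BGR2HSV)
m=((hsv[:,:,1]>70)&((hsv[:,:,0]>165)|(hsv[:,:,0]<5))).astype(np.uint8);m[:300]=0
cs,_=cv2.findContours(m,cv2.RETR_EXTERNAL,cv2.CHAIN_APPROX_NONE)
for c in cs:
    if cv2.contourArea(c)>100: c=c.reshape(-1,2);print("round",c.min(0),c.max(0),pca(cast("scene",c,.022)),pca(cast("scene",c,.0)))
E
```

```text
roller w ([[0.3715, 0.2702], [0.4796, 0.2639]], 'len', np.float64(0.1082), 'yaw', np.float64(-3.4)) [0.44426016 0.26298003]
pusher w ([[0.5375, 0.2728], [0.6541, 0.291]], 'len', np.float64(0.118), 'yaw', np.float64(8.9))
roller s ([[0.3795, 0.2682], [0.4813, 0.2645]], 'len', np.float64(0.1019), 'yaw', np.float64(-2.1))
pusher s ([[0.5413, 0.2688], [0.6656, 0.2926]], 'len', np.float64(0.1265), 'yaw', np.float64(10.8))
roller side ([[0.3735, 0.2728], [0.4854, 0.2652]], 'len', np.float64(0.1121), 'yaw', np.float64(-3.9))
pusher side ([[0.6567, 0.3041], [0.537, 0.2682]], 'len', np.float64(0.125), 'yaw', np.float64(-163.3))
round [268 310] [295 339] (array([ 0.5987, -0.2773]), np.float32(139.2), 64, 56) (array([ 0.592, -0.27 ]), np.float32(139.2), 66, 58)
```

Request:
jog_arm(hand=[0.06,0.06,0.06,0.06,0.06], travel=[[0.02,-0.022,-0.03],[0.02,-0.022,-0.04],[0.02,-0.022,-0.04],[0.005,-0.0067,-0.02],[0,0,0]], yaw=[0,0,0,0,0])

```text
time_s: 1.45
position: [0.4304, 0.2684, 0.1171]
tool_rot: [[-0.998, 0.06, -0.003], [0.06, 0.998, -0.001], [0.003, -0.001, -1.0]]
ft_force: [0.1, 0.4, -0.8]
grip_width: 0.0598
gripper_force: 0.0
```

```bash
python3 - <<'E'
from h import *
import pickle
s,im=snap("w2"); pickle.dump(s,open("w2.pkl","wb"))
E
```

```text
t 1.45 tcp [0.4304 0.2684 0.1171] ydeg 86.6 w 0.0598 F [ 0.1  0.4 -0.8]
```

View pics/w2.png

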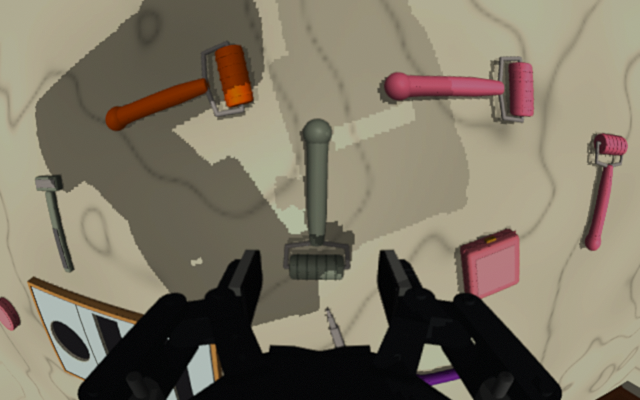

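The close view shows the roller's knob at (317,132), the handle straight between the fingers, and the head cylinder from (290,266) to (343,266).

```bash
python3 - <<'E'
from h import *
import pickle
s=pickle.load(open("w2.pkl","rb"))
print(np.round(cast("wrist",[(317,132),(316,266),(290,266),(343,266),(316,239)],.011,s),4).tolist())
print(np.round(cast("wrist",[(326,307)],.005,s),4))
E
```

```text
[[0.3724, 0.269], [0.4852, 0.261], [0.484, 0.2386], [0.4867, 0.2842], [0.4594, 0.2627]]
[[0.5349 0.2672]]
```

Request:
jog_arm(hand=[0.06,0.06,0.05,0.0,0.0], travel=[[0.001,-0.0036,-0.04],[0,0,-0.04],[0,0,-0.012],[0,0,0],[0,0,0]], yaw=[-0.01,0,0,0,0], grip_force=40)

```text
time_s: 2.12
position: [0.4325, 0.2659, 0.0279]
tool_rot: [[-0.998, 0.068, 0.003], [0.068, 0.998, 0.001], [-0.003, 0.001, -1.0]]
ft_force: [-1.1, 0.6, 7.1]
grip_width: 0.0145
gripper_force: 25.8
```

The grip width of 14.5 mm is under the 16 mm bar, so the pads hold above its axis. I'll reopen and grip lower.

Request:
jog_arm(hand=[0.04,0.04,0.0,0.0,0.0], travel=[[0,0,0],[0,0,-0.003],[0,-0.001,0],[0,0,0],[0,0,0]], yaw=[0,0,0,0,0], grip_force=40)

```text
time_s: 2.75
position: [0.4317, 0.2642, 0.0234]
tool_rot: [[-0.998, 0.069, -0.0], [0.069, 0.998, -0.0], [0.0, -0.0, -1.0]]
ft_force: [0.1, -1.8, 2.7]
grip_width: 0.0143
gripper_force: 39.0
```

Request:
jog_arm(hand=[0.0,0.0,0.0,0.0,0.0], travel=[[0,0,0.02],[0,0,0.04],[0.01,-0.013,0.03],[0.03,-0.04,0],[0.03,-0.04,0]], yaw=[0,0,0,-0.03,-0.03])

```text
time_s: 3.38
position: [0.5024, 0.1705, 0.1137]
tool_rot: [[-0.992, 0.128, 0.001], [0.128, 0.992, 0.0], [-0.001, 0.0, -1.0]]
ft_force: [0.5, 0.1, -1.5]
grip_width: 0.0142
gripper_force: 39.1
```

```bash
python3 - <<'E'
from h import *
import pickle
s,im=snap("w3"); pickle.dump(s,open("w3.pkl","wb"))
E
```

```text
t 3.375 tcp [0.5024 0.1705 0.1137] ydeg 82.6 w 0.0142 F [ 0.5  0.1 -1.5]
```

View pics/w3.png

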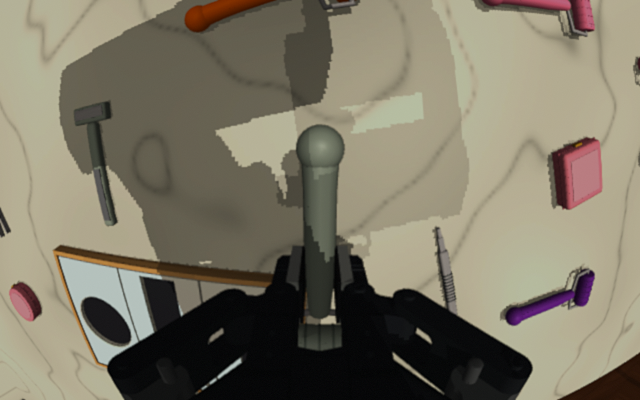

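The roller is held level and straight, with the knob at (320,147). Carrying it to the T recess.

Request:
jog_arm(hand=[0.0,0.0,0.0,0.0,0.0], travel=[[0.03,-0.042,0],[0.03,-0.042,0],[0.03,-0.042,0],[0.03,-0.042,-0.01],[0.009,-0.0075,-0.02]], yaw=[-0.03,-0.03,0,0,0])

```text
time_s: 4.05
position: [0.6323, -0.0068, 0.0829]
tool_rot: [[-0.982, 0.191, 0.002], [0.191, 0.982, -0.001], [-0.002, -0.0, -1.0]]
ft_force: [0.4, 0.7, -0.8]
grip_width: 0.0143
gripper_force: 39.2
```

```bash
python3 - <<'E'
from h import *
import pickle
s,im=snap("w4"); pickle.dump(s,open("w4.pkl","wb"))
E
```

```text
t 4.05 tcp [ 0.6323 -0.0068  0.0829] ydeg 79.0 w 0.0143 F [ 0.4  0.7 -0.8]
```

View pics/w4.png

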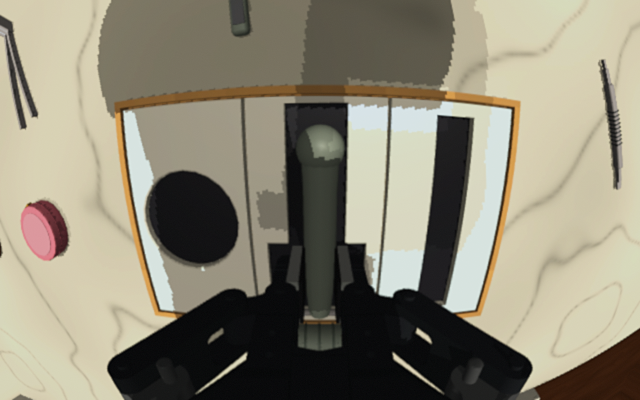

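The roller is above the T and parallel to the stem; the stem end corners are at (285,104) and (347,104). Checking the offsets before lowering.

```bash
python3 - <<'E'
from h import *
import pickle
s=pickle.load(open("w4.pkl","rb"))
c=cast("wrist",[(285,104),(347,104),(268,244),(366,244)],.014,s);print(np.round(c,4).tolist())
a=np.radians(-10.9);ex=np.array([np.cos(a),np.sin(a)])
print("tee origin",c[:2].mean(0)+.08*ex,c[2:].mean(0)-.015*ex)
im=cv2.imread("pics/w4.png");m=(cv2.cvtColor(im,cv2.COLOR_BGR2HSV)[:,:,2]<60).astype(np.uint8)
for box,n in(((140,165,245,272),"well"),((420,108,480,302),"slot")):
    q=np.zeros_like(m);x0,y0,x1,y1=box;q[y0:y1,x0:x1]=m[y0:y1,x0:x1]
    k=max(cv2.findContours(q,0,1)[0],key=cv2.contourArea).reshape(-1,2);print(n,k.min(0),k.max(0),pca(cast("wrist",k,.012,s)))
E
```

```text
[[0.5508, -0.0137], [0.5583, 0.0241], [0.6416, -0.0466], [0.6548, 0.0213]]
tee origin [ 0.63307594 -0.00989477] [ 0.63344362 -0.00981231]
well [149 171] [237 263] (array([ 0.6138, -0.0992]), np.float32(67.6), 72, 72)
slot [420 116] [470 301] (array([0.6486, 0.0811]), np.float32(169.0), 146, 25)
```

Request:
jog_arm(hand=[0.0,0.0,0.0,0.0,0.0], travel=[[0.001,-0.003,0],[0,0,-0.025],[0,0,-0.018],[0,0,0],[0,0,0]], yaw=[0,0,0,0,0])

```text
time_s: 4.72
position: [0.6321, -0.0068, 0.0412]
tool_rot: [[-0.982, 0.187, 0.001], [0.187, 0.982, -0.0], [-0.001, -0.0, -1.0]]
ft_force: [-0.2, -0.8, -0.8]
grip_width: 0.0142
gripper_force: 39.2
```

```bash
python3 - <<'E'
from h import *
s,im=snap("w5")
im=env.get_image("side");cv2.imwrite("pics/side5.png",im[:,:,::-1])
b=cv2.resize(im[140:230,240:360,::-1],(640,480),interpolation=cv2.INTER_CUBIC);cv2.imwrite("pics/side5c.png",b)
E
```

```text
t 4.725 tcp [ 0.6321 -0.0068  0.0412] ydeg 79.2 w 0.0142 F [-0.2 -0.8 -0.8]
```

View pics/w5.png

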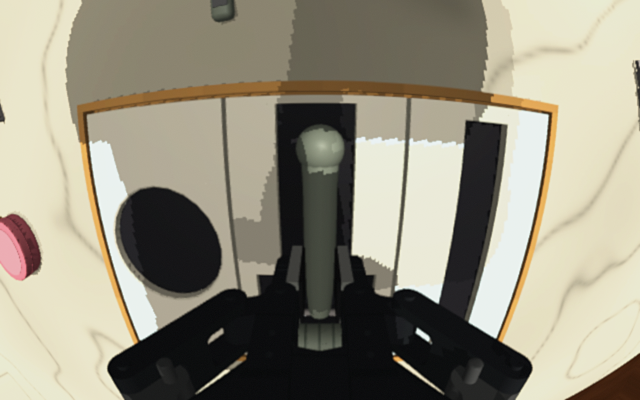

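The knob at x=321 sits about 4 px (2 mm) right of the stem centre (279–355). I'll shift that and set it down.

Request:
jog_arm(hand=[0.0,0.0,0.0,0.0,0.0], travel=[[0,-0.002,-0.005],[0,0,-0.003],[0,0,-0.002],[0,0,0],[0,0,0]], yaw=[0,0,0,0,0])

```text
time_s: 5.45
position: [0.6317, -0.0092, 0.0305]
tool_rot: [[-0.982, 0.188, 0.0], [0.188, 0.982, -0.0], [-0.0, -0.0, -1.0]]
ft_force: [-1.8, 0.2, 2.4]
grip_width: 0.0143
gripper_force: 39.5
```

Request:
jog_arm(hand=[0.03,0.04,0.04,0.04,0.04], travel=[[0,0,0],[0,0,0.003],[0,0,0.03],[0,0,0.06],[0,0.03,0.05]], yaw=[0,0,0,0,0.05])

```text
time_s: 6.08
position: [0.632, 0.0197, 0.1755]
tool_rot: [[-0.99, 0.14, 0.001], [0.14, 0.99, -0.0], [-0.001, -0.0, -1.0]]
ft_force: [1.0, -0.1, 0.6]
grip_width: 0.0407
gripper_force: 0.0
```

```bash
python3 - <<'E'
from h import *
s,im=snap("w6")
E
```

```text
t 6.075 tcp [0.632  0.0197 0.1755] ydeg 82.0 w 0.0407 F [ 1.  -0.1  0.6]
```

View pics/w6.png

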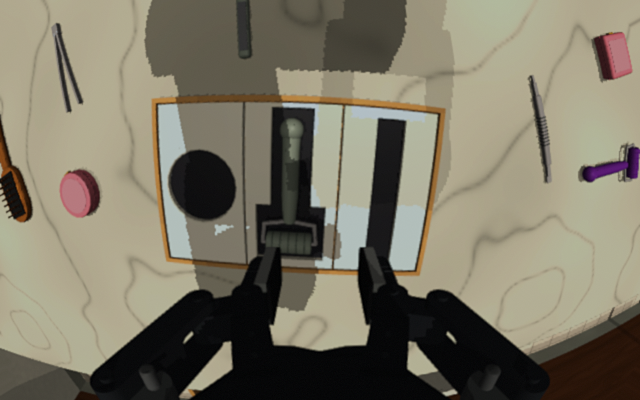

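The roller lies in the T, head in the wide end (264–318, 240). Going to the pusher.

Request:
jog_arm(hand=[0.04,0.04,0.04,0.04,0.04], travel=[[-0.006,0.052,-0.01],[-0.006,0.052,-0.01],[-0.006,0.052,-0.01],[-0.006,0.052,-0.01],[-0.006,0.052,-0.01]], yaw=[0.06,0.06,0.06,0.06,0.06])

```text
time_s: 6.75
position: [0.6014, 0.2825, 0.1228]
tool_rot: [[-0.987, -0.162, 0.0], [-0.162, 0.987, -0.0], [0.0, -0.0, -1.0]]
ft_force: [0.4, 0.3, -0.7]
grip_width: 0.0405
gripper_force: 0.0
```

```bash
python3 - <<'E'
from h import *
import pickle
s,im=snap("w7"); pickle.dump(s,open("w7.pkl","wb"))
E
```

```text
t 6.75 tcp [0.6014 0.2825 0.1228] ydeg 99.3 w 0.0405 F [ 0.4  0.3 -0.7]
```

View pics/w7.png

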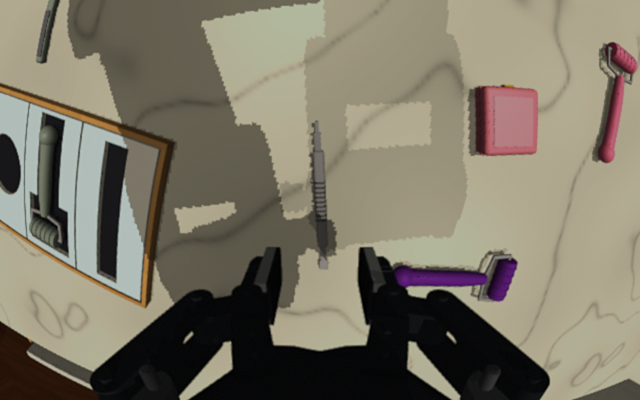

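The pusher runs from (316,122) to (323,268), nearly in line with the tool. The purple decoy's knob at (403,275) stays clear to the side.

```bash
python3 - <<'E'
from h import *
import pickle
s=pickle.load(open("w7.pkl","rb"))
p=cast("wrist",[(316,122),(323,268)],.0045,s);d=p[1]-p[0]
print(p,np.hypot(*d),np.degrees(np.arctan2(d[1],d[0])),p.mean(0),"purple",cast("wrist",[(396,275)],.011,s))
E
```

```text
[[0.53822673 0.26848476]
 [0.66471915 0.29518194]] 0.1292790517264926 11.917799695118969 [0.60147294 0.28183335] purple [[0.65903022 0.36209659]]
```

Request:
jog_arm(hand=[0.04,0.04,0.04,0.04,0.0], travel=[[0,-0.001,-0.05],[0,0,-0.04],[0,0,-0.011],[0,0,0],[0,0,0]], yaw=[0.04,0,0,0,0], grip_force=40)

```text
time_s: 7.42
position: [0.6027, 0.2801, 0.0242]
tool_rot: [[-0.98, -0.2, 0.003], [-0.2, 0.98, 0.001], [-0.003, 0.0, -1.0]]
ft_force: [-0.1, 1.1, 0.0]
grip_width: 0.0228
gripper_force: 0.0
```

Request:
jog_arm(hand=[0.0,0.0,0.0,0.0,0.0], travel=[[0,0,0],[0,0,0],[0,0,0.02],[0,0,0.04],[0,0,0]], yaw=[0,0,0,0,0])

```text
time_s: 8.05
position: [0.6032, 0.2803, 0.0861]
tool_rot: [[-0.98, -0.2, 0.007], [-0.2, 0.98, 0.002], [-0.007, 0.0, -1.0]]
ft_force: [0.2, -0.1, -1.2]
grip_width: 0.0062
gripper_force: 39.1
```

```bash
python3 - <<'E'
from h import *
import pickle
s,im=snap("w8"); pickle.dump(s,open("w8.pkl","wb"))
E
```

```text
t 8.05 tcp [0.6032 0.2803 0.0861] ydeg 101.5 w 0.0062 F [ 0.2 -0.1 -1.2]
```

View pics/w8.png

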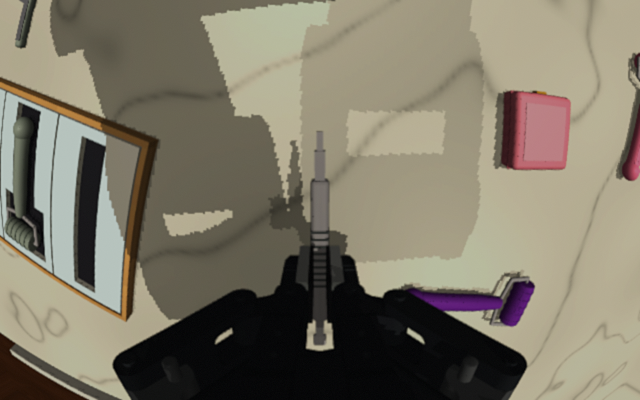

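The pusher is held level and aligned with the tool. Carrying it over the slot and turning it to the insert's yaw.

Request:
jog_arm(hand=[0.0,0.0,0.0,0.0,0.0], travel=[[0.012,-0.0495,0.005],[0.012,-0.0495,0],[0.012,-0.0495,0],[0.01,-0.0495,0],[0,0,-0.01]], yaw=[-0.078,-0.078,-0.078,-0.078,-0.078])

```text
time_s: 8.72
position: [0.6484, 0.0781, 0.0767]
tool_rot: [[-0.981, 0.195, 0.0], [0.195, 0.981, -0.0], [-0.0, -0.0, -1.0]]
ft_force: [-0.5, 0.4, -0.5]
grip_width: 0.0068
gripper_force: 39.1
```

Request:
jog_arm(hand=[0.0,0.0,0.0,0.0,0.0], travel=[[0,0,-0.015],[0,0,-0.02],[0,0,0],[0,0,0],[0,0,0]], yaw=[0,0,0,0,0])

```text
time_s: 9.35
position: [0.648, 0.0821, 0.043]
tool_rot: [[-0.982, 0.187, 0.001], [0.187, 0.982, -0.0], [-0.001, 0.0, -1.0]]
ft_force: [0.4, 0.5, -0.9]
grip_width: 0.0069
gripper_force: 39.1
```

```bash
python3 - <<'E'
from h import *
import pickle
s,im=snap("w9"); pickle.dump(s,open("w9.pkl","wb"))
E
```

```text
t 9.35 tcp [0.648  0.0821 0.043 ] ydeg 79.2 w 0.0069 F [ 0.4  0.5 -0.9]
```

View pics/w9.png

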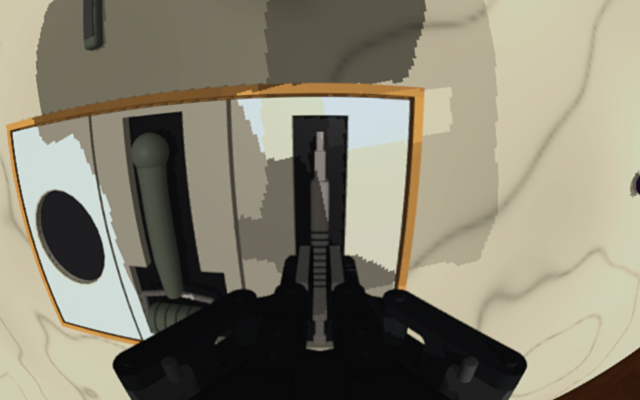

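The pusher is centred in the slot (320 against 293–347) and parallel to it. Lowering gently.

Request:
jog_arm(hand=[0.0,0.0,0.0,0.0,0.0], travel=[[0.001,0,-0.005],[0,0,-0.004],[0,0,-0.002],[0,0,0],[0,0,0]], yaw=[0,0,0,0,0])

```text
time_s: 10.02
position: [0.6488, 0.0818, 0.0313]
tool_rot: [[-0.982, 0.188, 0.0], [0.188, 0.982, 0.0], [-0.0, 0.0, -1.0]]
ft_force: [0.6, 0.2, 0.3]
grip_width: 0.0061
gripper_force: 39.1
```

Request:
jog_arm(hand=[0.0,0.0,0.0,0.0,0.0], travel=[[0,0,-0.001],[0,0,0],[0,0,0],[0,0,0],[0,0,0]], yaw=[0,0,0,0,0])

```text
time_s: 10.65
position: [0.6488, 0.0819, 0.0311]
tool_rot: [[-0.982, 0.188, 0.001], [0.188, 0.982, -0.0], [-0.001, 0.0, -1.0]]
ft_force: [-2.2, -0.8, 5.7]
grip_width: 0.0062
gripper_force: 40.0
```

Request:
jog_arm(hand=[0.015,0.03,0.04,0.05,0.06], travel=[[0,0,0.001],[0,0,0.002],[0,0,0.03],[0,0,0.06],[0,0,0.05]], yaw=[0,0,0,0,0])

```text
time_s: 11.28
position: [0.6488, 0.0818, 0.1755]
tool_rot: [[-0.982, 0.188, 0.001], [0.188, 0.982, -0.0], [-0.001, 0.0, -1.0]]
ft_force: [1.3, 0.2, 0.5]
grip_width: 0.0596
gripper_force: 0.0
```

```bash
python3 - <<'E'
from h import *
s,im=snap("w10")
cv2.imwrite("pics/w10c.png",cv2.resize(im[60:280,40:440,::-1],(800,440),interpolation=cv2.INTER_CUBIC))
E
```

```text
t 11.275 tcp [0.6488 0.0818 0.1755] ydeg 79.2 w 0.0596 F [1.3 0.2 0.5]
```

View pics/w10c.png

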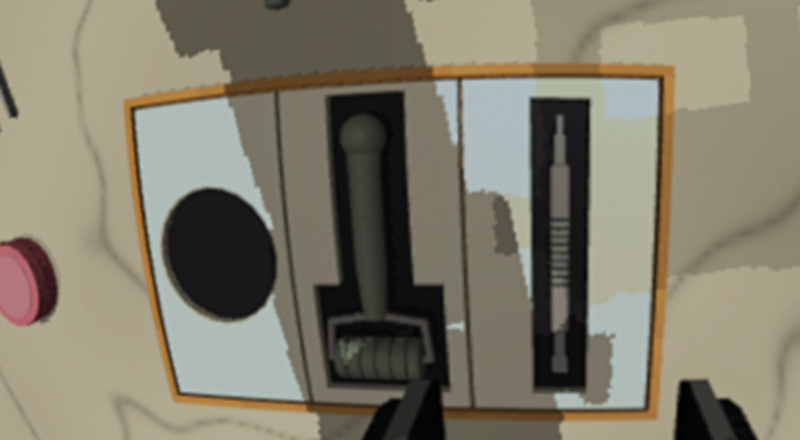

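Both the roller and the pusher lie in their recesses, centred. Now the round compact, which I'll measure by mask to save pictures.

Request:
jog_arm(hand=[0.084,0.084,0.084,0.084,0.084], travel=[[-0.008,-0.054,0],[-0.008,-0.054,0],[-0.008,-0.054,0],[-0.008,-0.054,0],[-0.008,-0.054,0]], yaw=[0,0,0,0,0])

```text
time_s: 11.95
position: [0.6083, -0.1898, 0.1732]
tool_rot: [[-0.982, 0.188, 0.0], [0.188, 0.982, 0.0], [-0.0, 0.0, -1.0]]
ft_force: [1.4, 0.3, 0.1]
grip_width: 0.084
gripper_force: 0.0
```

Request:
jog_arm(hand=[0.084,0.084,0.084,0.084,0.084], travel=[[-0.006,-0.05,0],[-0.005,-0.036,-0.02],[0,0,-0.03],[0,0,0],[0,0,0]], yaw=[0,0,0,0,0])

```text
time_s: 12.58
position: [0.5983, -0.2739, 0.1245]
tool_rot: [[-0.982, 0.187, 0.001], [0.187, 0.982, -0.001], [-0.001, -0.001, -1.0]]
ft_force: [0.5, -0.3, 0.1]
grip_width: 0.084
gripper_force: 0.0
```

```bash
cat > c.py <<'E'
from h import *
import sys
s,im=snap(sys.argv[1]);hsv=cv2.cvtColor(im,cv2.COLOR_RGB2HSV)
m=((hsv[:,:,1]>70)&((hsv[:,:,0]>165)|(hsv[:,:,0]<5))).astype(np.uint8)
for c in cv2.findContours(m,0,1)[0]:
    if cv2.contourArea(c)>400:
        c=c.reshape(-1,2);print(c.min(0),c.max(0),cv2.contourArea(c),pca(cast("wrist",c,.022,s)),pca(cast("wrist",c,0,s)))
E
python3 c.py w11
```

```text
t 12.575 tcp [ 0.5983 -0.2739  0.1245] ydeg 79.2 w 0.084 F [ 0.5 -0.3  0.1]
[282 163] [353 236] 4008.5 (array([ 0.5944, -0.2756]), np.float32(26.8), 58, 58) (array([ 0.6016, -0.2771]), np.float32(26.8), 63, 63)
```

The round compact measures 58 x 58 mm at its top height, centred at (0.594, -0.276). Descending and gripping.

Request:
jog_arm(hand=[0.084,0.084,0.084,0.084,0.084], travel=[[-0.004,-0.002,-0.05],[0,0,-0.04],[0,0,-0.012],[0,0,0],[0,0,0]], yaw=[0,0,0,0,0])

```text
time_s: 13.25
position: [0.5947, -0.2766, 0.0235]
tool_rot: [[-0.982, 0.187, 0.003], [0.187, 0.982, -0.002], [-0.003, -0.001, -1.0]]
ft_force: [1.2, 0.4, 0.2]
grip_width: 0.0839
gripper_force: 0.0
```

Request:
jog_arm(hand=[0.06,0.05,0.04,0.04,0.04], travel=[[0,0,0],[0,0,0],[0,0,0],[0,0,0],[0,0,0]], yaw=[0,0,0,0,0], grip_force=40)

```text
time_s: 13.88
position: [0.5942, -0.2764, 0.0227]
tool_rot: [[-0.982, 0.188, 0.002], [0.188, 0.982, -0.001], [-0.002, -0.001, -1.0]]
ft_force: [-0.9, 0.8, 5.7]
grip_width: 0.0563
gripper_force: 41.9
```

Request:
jog_arm(hand=[0.04,0.04,0.04,0.04,0.04], travel=[[0,0,0.01],[0,0,0.02],[0,0,0.03],[0,0,0],[0,0,0]], yaw=[0,0,0,0,0])

```text
time_s: 14.5
position: [0.5934, -0.2759, 0.0807]
tool_rot: [[-0.982, 0.188, -0.001], [0.188, 0.982, 0.001], [0.001, 0.0, -1.0]]
ft_force: [-0.8, -0.1, -0.7]
grip_width: 0.0562
gripper_force: 42.6
```

```bash
python3 c.py w12
```

```text
t 14.5 tcp [ 0.5934 -0.2759  0.0807] ydeg 79.2 w 0.0562 F [-0.8 -0.1 -0.7]
[260 210] [378 322] 10050.5 (array([ 0.6267, -0.2832]), np.float32(119.6), 86, 86) (array([ 0.6399, -0.2857]), np.float32(119.6), 96, 96)
```

Request:
jog_arm(hand=[0.04,0.04,0.04,0.04,0.04], travel=[[0.005,0.045,0],[0.005,0.045,0],[0.005,0.044,0],[0.005,0.043,0],[0,0,-0.01]], yaw=[0,0,0,0,0])

```text
time_s: 15.18
position: [0.6138, -0.0963, 0.0707]
tool_rot: [[-0.983, 0.184, -0.001], [0.184, 0.983, 0.001], [0.001, 0.0, -1.0]]
ft_force: [0.8, -1.1, -0.2]
grip_width: 0.0559
gripper_force: 42.7
```

Request:
jog_arm(hand=[0.04,0.04,0.04,0.04,0.04], travel=[[0,0,-0.015],[0,0,-0.014],[0,0,0],[0,0,0],[0,0,0]], yaw=[0,0,0,0,0])

```text
time_s: 15.8
position: [0.614, -0.0994, 0.0428]
tool_rot: [[-0.982, 0.188, 0.001], [0.188, 0.982, -0.0], [-0.001, -0.0, -1.0]]
ft_force: [-0.2, -0.4, 0.4]
grip_width: 0.0563
gripper_force: 42.7
```

Request:
jog_arm(hand=[0.04,0.04,0.04,0.04,0.04], travel=[[0,0.001,-0.005],[0,0,-0.004],[0,0,-0.003],[0,0,-0.001],[0,0,0]], yaw=[0,0,0,0,0])

```text
time_s: 16.42
position: [0.6137, -0.0981, 0.0297]
tool_rot: [[-0.982, 0.188, 0.0], [0.188, 0.982, -0.0], [-0.0, -0.0, -1.0]]
ft_force: [-2.2, 1.4, 4.3]
grip_width: 0.0562
gripper_force: 43.2
```

The compact touched the floor at the expected height (0.0297). Releasing and backing off.

Request:
jog_arm(hand=[0.06,0.066,0.07,0.07,0.07], travel=[[0,0,0],[0,0,0],[0,0,0.02],[0,0,0.05],[0,0,0.06]], yaw=[0,0,0,0,0])

```text
time_s: 17.05
position: [0.6133, -0.0981, 0.1599]
tool_rot: [[-0.982, 0.188, -0.002], [0.188, 0.982, 0.001], [0.002, 0.0, -1.0]]
ft_force: [1.3, -0.1, 0.2]
grip_width: 0.0698
gripper_force: 0.0
```

Request:
jog_arm(hand=[0.07,0.07,0.07,0.07,0.07], travel=[[-0.03,0.04,0.02],[-0.02,0.04,0.02],[0,0,0],[0,0,0],[0,0,0]], yaw=[0,0,0,0,0])

```text
time_s: 17.68
position: [0.564, -0.019, 0.1984]
tool_rot: [[-0.982, 0.189, -0.001], [0.189, 0.982, 0.0], [0.001, -0.0, -1.0]]
ft_force: [-0.1, -0.4, 0.0]
grip_width: 0.0699
gripper_force: 0.0
```

```bash
python3 - <<'E'
from h import *
s,im=snap("fin")
b=env.get_image("scene")[100:400,140:440];cv2.imwrite("pics/last.png",np.hstack([cv2.resize(im[100:400,100:500],(480,360)),cv2.resize(b,(320,360))])[:,:,::-1])
a=cv2.imread("pics/scene0.png")
d=np.abs(a.astype(int)-env.get_image("scene")[:,:,::-1]).sum(2)
for n,(x0,y0,x1,y1) in dict(square=(360,122,388,144),tweez=(198,278,255,305),brush=(145,348,252,400),razor=(260,205,304,234)).items(): print(n,(d[y0:y1,x0:x1]>60).mean())
E
```

```text
t 17.675 tcp [ 0.564  -0.019   0.1984] ydeg 79.1 w 0.0699 F [-0.1 -0.4  0. ]
square 0.0
tweez 0.0
brush 0.0
razor 0.804858934169279
```

View pics/last.png

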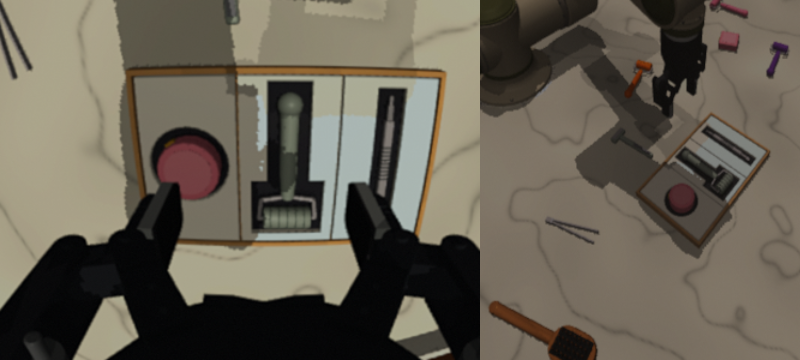

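All three are in their recesses; the razor change is only the arm's shadow. The compact's apparent offset in the well (190,165 in the left panel) may be parallax, so I'll compute its position.

```bash
python3 - <<'E'
from h import *
im=env.get_image("scene");hsv=cv2.cvtColor(im,cv2.COLOR_RGB2HSV)
m=((hsv[:,:,1]>70)&((hsv[:,:,0]>165)|(hsv[:,:,0]<5))).astype(np.uint8);m[:230]=0;m[300:]=0;m[:,:295]=0;m[:,365:]=0
c=max(cv2.findContours(m,0,1)[0],key=cv2.contourArea).reshape(-1,2);print("scene",c.min(0),c.max(0),pca(cast("scene",c,.029)),pca(cast("scene",c,.02)))
E
sed -i 's/,\.022,s/,.029,s/; s/,0,s/,.014,s/' c.py; python3 c.py w13
```

```text
scene [317 253] [341 277] (array([ 0.6194, -0.1037]), np.float32(119.0), 66, 57) (array([ 0.6169, -0.0986]), np.float32(119.0), 67, 58)
t 17.875 tcp [ 0.5639 -0.0187  0.1988] ydeg 79.1 w 0.0701 F [ 0.1 -1.  -0.2]
[230 212] [285 265] 2131.5 (array([ 0.611, -0.095]), np.float32(125.6), 63, 60) (array([ 0.6173, -0.0995]), np.float32(125.6), 66, 63)
[600  67] [632 113] 1048.5 (array([0.5011, 0.4073]), np.float32(104.6), 76, 59) (array([0.5019, 0.4282]), np.float32(104.6), 80, 62)
```

The compact is centred within a few mm of the well origin (0.614, -0.098) and at the right height. Handing in.

```bash
python3 -c "
from rig import env
print(env.close_job())"
```

```text
the job is handed in; nothing more can be done
None
```

The job is handed in at about 18 s of the 88 s allowed: the round compact, cuticle pusher and face roller were set down and released in their recesses, and the square compact, tweezers, hairbrush and razor look unmoved in the last pictures; the hand-in call gave no verdict.

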